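Shut the air valve in the carport's stopcock box

ROBOT

A 6-joint arm with a two-finger parallel gripper is mounted at the origin on the work surface. World frame = base frame: x ahead of the robot, y to its left, z up, the work surface at z = 0. Lengths are in m, angles in rad, forces in N, time in s.
With the tool pointing down it reaches from about 0.35 to 0.85 m from the base axis. Payload 8.1 kg.
Tool frame: the origin (TCP) lies midway between the tips of the shut fingers; the grasp point (between the pads) lies 19 mm behind it; z points along the fingers, y is the direction in which the jaws open and shut (so a half turn about z gives the same grasp; the last joint's range is limited). The gripper opens to 93 mm and grips with 3 to 60 N. Pads are 15 mm wide; open, the fingers measure 128 mm over their backs; the gripper's body (75 mm by 188 mm) begins 65 mm behind the grasp point.
Start: joints at [-1.36, 0.13, 1.488, -0, 1.523, -0.085], TCP at [0.175, -0.574, 0.219] pointing down, gripper open.
Joint ranges: [-2.96, 2.96], [-0.89, 2.26], [0.02, 2.5], [-1.34, 4.48], [0, 2.73], [-2.66, 2.66]. Speed limits (rad/s): [2.39, 2.39, 2.79, 3.14, 3.14, 3.14].

INTERFACE

Orientations are given as a rotation vector (axis times angle).
In Python, from plant import robot gives the robot as it stands. The module is installed in compiled form; this text tells all that it offers.
- The arm moves only by the shell command python3 -m pendant 'ROWS' [FORCE]. ROWS is JSON, a list of rows, each an object with "translation": the shift along the tool's x, y, z in mm, a list of three; "twist": the turn, a rotation vector about the tool's x, y, z in rad, a list of three; "grip": the opening, from -1 (shut) to 1 (fully open). A call has exactly 10 rows; each row shifts and turns the pose as measured when the row begins, along the tool's axes as they then stand; what a row does not reach is not made up. A row lasts 1/10 s, in which the tool goes at most 50 mm and 8.59 degrees, less where a joint would pass 70% of its speed; a pose out of reach is approached as far as the arm can. A call is refused whole if a number of a shift passes 50 or a number of a turn 0.15, either way. A call with a gripper value outside its range is refused whole. The fingers move at their own pace and stop on an object; FORCE is the grip in N (left out, the last holds). Time passes only in rows, so rows that do not move let the fingers close, or fill a call up. It gives the time, the measured TCP pose, the force and the opening at its end, in the units of the state.
- robot.read_state(): the state, without advancing time (a new reading comes with each control period).
- robot.read_camera(name): name is "scene" or "top"; returns (picture, depth): 384x512x3 uint8, red, green, blue; 384x512 float32, m along the optical axis (not along the pixel's ray), 0 where there is no reading.
- robot.camera_info(name): a dict with "vertical_fov" (degrees; the focal length in pixels is half the picture's height over the tangent of half this angle, whatever the lens; pixels are square), "cx", "cy" (the principal point, pixels), "D" ([k1, k2, p1, p2, k3] as OpenCV has them; the pictures are not rectified), "cam_to_world" (4x4, takes a point from camera to world coordinates). Camera axes: x right, y up, looking along -z (the intrinsics and any distortion apply to the point x, -y, -z); pixel columns grow to the right and rows downward; lengths in m; the calibration is good to about 2 mm. A picture is of the moment at which its call begins. camera_info takes no time and is no camera call.
- robot.close_job(): hands the job in, once; it reports no verdict.
The state is a dict: "t": time; "q": joint angles; "dq": joint speeds; "joint_torque": joint torques, N m; "tool_pos": TCP position; "orientation": TCP orientation; "force": force on the tool from outside, world axes, zero at the start; "wrist_torque": the same for the moment, N m; "opening": finger opening in m.
Only numpy, scipy, OpenCV 4.12 (cv2) and the standard library are available. Lean on these libraries where they do the work, as an engineer would, in place of code of your own. Each camera call takes 0.05 s, during which the arm holds its last target. There are 200 camera calls.

TASK

On the shelf is a grey valve box with a flat aluminium cover. Push the cover by its raised step sideways along its guide strips, fully aside onto the blank half of the box and without lifting it off, to uncover two lever valves; then push shut the marked lever, the one with the round disc on its end, a quarter turn clockwise (seen from above) to its stop, so that it lies across its pipe. Just push with the fingertips and lift nothing, leave the cover aside, and leave the plain lever and everything else on the shelf where they are.

Things in the scene. Friction and masses are not known exactly. Their poses are not given: they have to be found in the camera images.
- valve_box: Fixed grey box, 240 (x) x 310 (y) x 60 mm high. Origin: centre of its underside. An open well fills its -y half (inside x -112 to +112, y -143 to -8 mm, floor at z 6 mm); the +y half is a solid deck at z 60 mm. Guide strips 5 mm wide stand 8 mm above the rim all round (top z 68 mm) and keep the loose cover between them; it slides along the box's y
- cover: Loose plate, 0.2 to 0.4 kg, 224 (x) x 148 (y) x 5 mm, axes as the box. Origin: centre of underside, at box z 60 mm. Starts over the well at box y -74 to -60 mm; slides to box y +76 mm (fully aside, at the end strip) with 1 to 4 N. Its step, 100 mm wide (x), 24 mm high (top at cover z 29 mm), has an upright face at cover y 0 looking to -y, to push on, and a ramp down to cover y +50 mm
- marked_pivot (a point): Pivot axis of the marked lever at the height of the lever's middle (box z 43 mm), fixed in the box at box y -45 mm and box x -38 or +58 mm (the plain lever has the other place). Its pipe (top at box z 24 mm) runs along the box's y under it
- marked_end (a point): Centre of the round disc (26 mm diameter, 14 mm high, box z 38 to 52 mm) on the end of the marked steel lever, 52 mm from its pivot; the lever is a bar 10 mm wide and 10 mm high (box z 38 to 48 mm)
- marked_handle (a joint): Turn of the marked lever in rad: 0 = open, pointing to box -y along its pipe; grows clockwise seen from above; 1.571 = shut at its stop, pointing to box -x across the pipe. Starts at 0.05 to 0.35. Stiff turning, about 2 to 3 N at the end, stays where it is left
- plain_pivot (a point): Pivot axis of the plain lever at the lever's middle height, like marked_pivot
- plain_end (a point): Point on the plain steel lever 52 mm from its pivot; a bar 10 mm wide, 58 mm long, box z 38 to 48 mm, without a disc. Leave it as it is
- plain_handle (a joint): Turn of the plain lever in rad, measured as for the marked one; starts at 0 to 0.2 and must stay there
- spray_pink: Bystander: empty pink spray bottle, 64 mm diameter, 208 mm high, light; origin under its centre
- spray_green: Bystander: empty green spray bottle, same shape; origin under its centre
- spray_clear: Bystander: empty clear spray bottle, same shape, standing close beyond the +x side of the box; origin under its centre
- tyre_lever: Bystander: flat steel tyre lever, 255 x 22 x 10 mm, lying beside the box's +y end; origin under the middle of its bar, which runs along its x
- inflator: Bystander: black handheld tyre inflator standing upright, 85 x 70 x 168 mm, rubber button on top, dial on its side; origin under its centre
- cap_jar: Bystander: jar of valve caps, 56 mm diameter, 65 mm high, beside the box's -y end; origin under its centre
- gauge: Bystander: round tyre gauge lying flat, 52 mm diameter, 21 mm high, stem along its +x; origin under the dial's centre

How it is judged:
On the way, in this order (a step that is already met when the one before it is completed fails the run):
1. the cover is slid aside along its strips while the marked lever is still open (y of cover in the frame of valve_box above 0.06 m and z of cover in the frame of valve_box below 0.066 m and value of joint marked_handle below 0.7 rad), for 0.2 s.
2. the marked lever is pushed shut (value of joint marked_handle above 1.43 rad), for 0.2 s.
At the end, for the whole second after the job is handed in: The marked lever is within 0.14 rad (8 degrees) of its shut stop and at rest, the cover lies on the rim, at rest, with its centre at least 60 mm to the +y side of the box's centre (76 mm is fully aside), and the plain lever's end is within 12 mm of where it began (y of cover in the frame of valve_box above 0.06 m and z of cover in the frame of valve_box between 0.056 and 0.064 m and linear speed of cover below 0.02 m/s and value of joint marked_handle above 1.43 rad and not (velocity of joint marked_handle above 0.05 rad/s) and distance of plain_end from where it was at the start of the episode below 0.012 m); the robot touches nothing.
It fails at once if the cover is lifted or tipped off the rim (z of cover in the frame of valve_box above 0.072 m or z of cover in the frame of valve_box below 0.054 m or angle between cover's own z axis and vertical above 0.15 rad).
It fails at once if the plain lever is moved (distance of plain_end from where it was at the start of the episode above 0.018 m).
It fails at once if a bystander is lifted or shifted more than 30 mm (distance of any of spray_pink, spray_green, spray_clear, tyre_lever, inflator, cap_jar, gauge from where it was at the start of the episode above 0.03 m).
It fails at once if a spray bottle, the jar or the inflator is tipped (angle between any of spray_pink, spray_green, spray_clear, inflator, cap_jar's own z axis and vertical above 0.4 rad).
It also fails if it takes over 51 s, if anything falls off the work surface, if the arm or the gripper's body presses on something with over 40 N, if the wrist force passes 120 N, or if a joint passes its speed limit or range.

## Working session

There is one attempt and no reset: what is moved stays moved. The work goes in short steps, Python scripts to look and compute and a shell command to move; the robot and the scene stay as the last step left them, time stands still between calls to the robot, and variables do not carry over. Pictures are saved under pics/ and viewed, about 8 in all and at most 12, crops included, and the job is handed in when it is done.

```bash
mkdir -p pics
cat > h.py <<'E'
import numpy as np, cv2
from plant import robot
from scipy.spatial.transform import Rotation as R
def K(n):
    i=robot.camera_info(n); f=192/np.tan(np.radians(i["vertical_fov"])/2)
    return np.array([[f,0,i["cx"]],[0,f,i["cy"]],[0,0,1.]]),np.array(i["D"],float),np.array(i["cam_to_world"])
def ray(n,uv,z):
    k,D,T=K(n); p=cv2.undistortPoints(np.array(uv,float).reshape(-1,1,2),k,D)[:,0]
    d=np.c_[p[:,0],-p[:,1],-np.ones(len(p))]@T[:3,:3].T; o=T[:3,3]
    return o+d*((z-o[2])/d[:,2])[:,None]
def cloud(n,dep):
    k,D,T=K(n); v,u=np.mgrid[:384,:512]
    p=cv2.undistortPoints(np.c_[u.ravel(),v.ravel()].astype(float).reshape(-1,1,2),k,D)[:,0]
    z=dep.ravel()[:,None]; c=np.c_[p[:,0],-p[:,1],-np.ones(len(p))]*z
    return (c@T[:3,:3].T+T[:3,3]).reshape(384,512,3)
def snap(n,name):
    im,d=robot.read_camera(n); cv2.imwrite(f"pics/{name}.png",im[:,:,::-1]); np.save(f"pics/{name}.npy",d); return im,d
E
python3 - <<'E'
from h import *
for n in("top","scene"):
    im,d=snap(n,n+"0"); print(n,K(n)[2].round(3).tolist(),K(n)[1])
a=cv2.imread("pics/top0.png");cv2.imwrite("pics/top0b.png",cv2.resize(a,(800,600)))
s=robot.read_state();print(s["tool_pos"],s["orientation"],R.from_rotvec(s["orientation"]).as_matrix().round(3),s["t"])
E
```

```text
top [[-0.002, 0.991, -0.137, 0.346], [-1.0, -0.004, -0.016, 0.022], [-0.016, 0.137, 0.99, 1.71], [0.0, 0.0, 0.0, 1.0]] [-0.02075906  0.          0.          0.          0.        ]
scene [[0.535, -0.581, 0.613, 1.35], [0.845, 0.362, -0.394, -0.477], [0.007, 0.729, 0.684, 0.941], [0.0, 0.0, 0.0, 1.0]] [-0.08890865  0.          0.          0.          0.        ]
[ 0.17481108 -0.57344778  0.21770108] [-3.10570123e+00 -4.62667324e-01  1.87190581e-04] [[ 0.957  0.291 -0.   ]
 [ 0.291 -0.957  0.002]
 [ 0.    -0.002 -1.   ]] 0.1
```

View pics/top0.png

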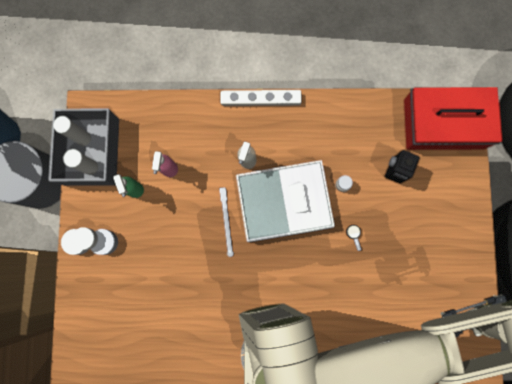

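View pics/scene0.png

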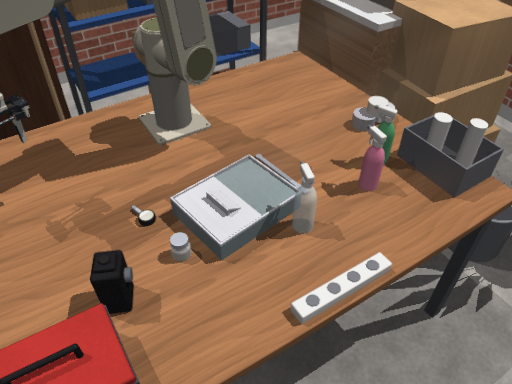

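The top view shows the box at about (285,200) with the white cover on its right (-y) half and the step near (305,198). The clear bottle is at (247,153), the jar at (345,184) and the gauge at (354,232). Next I fit the box and the step.

Run:
```python
from h import *
d=np.load("pics/top0.npy"); P=cloud("top",d)
v,u=np.mgrid[:384,:512]; roi=(u>228)&(u<342)&(v>155)&(v<250)
m=(roi&(P[...,2]>.045)&(P[...,2]<.078)).astype(np.uint8)
m=cv2.morphologyEx(m,cv2.MORPH_OPEN,np.ones((5,5)))
c=max(cv2.findContours(m,0,2)[0],key=cv2.contourArea)
W=ray("top",c[:,0],.068)[:,:2].astype(np.float32)
print("rect",cv2.minAreaRect(W*1000)); b=cv2.boxPoints(cv2.minAreaRect(W)); print(b)
ctr=b.mean(0)
e=b-np.roll(b,1,0); l=e[np.argmax(np.linalg.norm(e,axis=1))]; l=l/np.linalg.norm(l); l*=np.sign(l[1])
ya=l; xa=np.array([l[1],-l[0]]); print("ctr",ctr,"yaw",np.arctan2(xa[1],xa[0]))
def B(p): return np.stack([(p[...,:2]-ctr)@xa,(p[...,:2]-ctr)@ya,p[...,2]],-1)
for n in("top","scene"):
    Q=B(cloud(n,np.load(f"pics/{n}0.npy")))
    s=(abs(Q[...,0])<.1)&(abs(Q[...,1])<.14)&(Q[...,2]>.073)&(Q[...,2]<.1)
    q=Q[s]; print(n,s.sum(),q.min(0),q.max(0),"high",q[q[:,2]>.084][:,:2].min(0),q[q[:,2]>.084][:,:2].max(0))
    r=(abs(Q[...,0])<.09)&(Q[...,1]>.03)&(Q[...,1]<.13); print("deck z",np.median(Q[r][:,2]))
# white extent of cover
im=cv2.imread("pics/top0.png"); w=(im.min(2)>195)&roi
Wp=ray("top",np.argwhere(w)[:,::-1],.065); q=B(Wp); print("cover y pct",np.percentile(q[:,1],[1,3,50,97,99]),np.percentile(q[:,0],[1,99]))
s=robot.read_state(); print(B(np.array(s["tool_pos"])))
t=im[150:250,225:360]; cv2.imwrite("pics/crop.png",cv2.resize(t,None,fx=5,fy=5,interpolation=2))
```

```text
rect ((544.421630859375, -34.60221862792969), (240.91539001464844, 309.77203369140625), 9.50319766998291)
[[ 0.40004504  0.09827036]
 [ 0.45118916 -0.2072505 ]
 [ 0.6887983  -0.16747478]
 [ 0.6376542   0.13804609]]
ctr [ 0.5444217  -0.03460221] yaw 0.16586189
top 280 [-0.09548193 -0.13134385  0.07303203] [ 0.06550596 -0.03024497  0.09773206] high [-0.04927418 -0.07277825] [ 0.05015068 -0.04265937]
deck z 0.05881711328887873
scene 342 [-0.0600446  -0.1254139   0.07303086] [ 0.09246714 -0.01976869  0.09445486] high [-0.04845684 -0.07419914] [ 0.05160755 -0.05213247]
deck z 0.06213422448422601
cover y pct [-0.15367123 -0.15033649 -0.06968428  0.12017501  0.1532129 ] [-0.11730495  0.11921475]
[-0.45350293 -0.47042705  0.21770108]
```

View pics/crop.png

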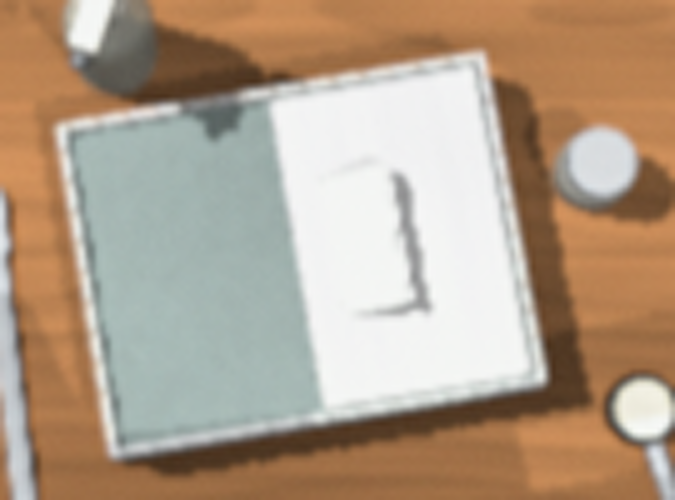

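Box fit: centre (0.544, -0.035), yaw 0.166. The step face is at about box y -73 mm, and both views agree. I'll go over the cover at travel height with the jaws turned along box x.

```bash
cat >> h.py <<'E'
C=np.array([.5444,-.0346]); YAW=.166; XA=np.array([np.cos(YAW),np.sin(YAW)]); YA=np.array([-XA[1],XA[0]])
def B(p): p=np.asarray(p); return np.stack([(p[...,:2]-C)@XA,(p[...,:2]-C)@YA,p[...,2]],-1)
def st(tgt=None):
    s=robot.read_state(); M=R.from_rotvec(s["orientation"]).as_matrix()
    print("t",round(s["t"],2),"box",(B(s["tool_pos"])*1000).round(1),"yaw",np.arctan2(M[1,0],M[0,0]).round(3),"want",round(YAW+np.pi/2,3),"z",M[:,2].round(3),"F",np.round(s["force"],1),"open",round(s["opening"],3))
    if tgt is not None:
        d=np.array(tgt)/1000-B(s["tool_pos"]); w=np.r_[d[0]*XA+d[1]*YA,d[2]]; print("tool delta mm",(M.T@w*1000).round(1))
E
python3 -m pendant '[{"translation":[26,-15,0],"twist":[0,0,-0.144],"grip":-0.14},{"translation":[28,-11,0],"twist":[0,0,-0.144],"grip":-0.14},{"translation":[29,-7,0],"twist":[0,0,-0.144],"grip":-0.14},{"translation":[30,-3,0],"twist":[0,0,-0.144],"grip":-0.14},{"translation":[30,1,0],"twist":[0,0,-0.144],"grip":-0.14},{"translation":[30,6,0],"twist":[0,0,-0.144],"grip":-0.14},{"translation":[28,10,0],"twist":[0,0,-0.144],"grip":-0.14},{"translation":[27,14,0],"twist":[0,0,-0.144],"grip":-0.14},{"translation":[24,17,0],"twist":[0,0,-0.144],"grip":-0.14},{"translation":[22,21,0],"twist":[0,0,-0.144],"grip":-0.14}]'
python3 -c "
from h import *
st([0,-115,219])"
```

```text
t: 1.1
tool_pos: [0.3769, -0.34, 0.2125]
orientation: [-1.966, -2.438, -0.007]
force: [-0.0, 0.7, 0.5]
opening: 0.0401
t 1.1 box [-215.7 -273.5  212.5] yaw 1.784 want 1.737 z [-0.005  0.009 -1.   ] F [-0.   0.7  0.5] open 0.04
tool delta mm [148.2 222.9  -5.7]
```

```bash
python3 -m pendant '[{"translation":[15,23,0],"twist":[0,0,0.01],"grip":-0.14},{"translation":[15,23,0],"twist":[0,0,0.01],"grip":-0.14},{"translation":[15,23,0],"twist":[0,0,0.01],"grip":-0.14},{"translation":[15,23,0],"twist":[0,0,0.01],"grip":-0.14},{"translation":[15,23,0],"twist":[0,0,0],"grip":-0.14},{"translation":[15,23,0],"twist":[0,0,0],"grip":-0.14},{"translation":[15,23,0],"twist":[0,0,0],"grip":-0.14},{"translation":[15,23,0],"twist":[0,0,0],"grip":-0.14},{"translation":[15,23,0],"twist":[0,0,0],"grip":-0.14},{"translation":[13,23,0],"twist":[0,0,0],"grip":-0.14}]'
python3 -c "
from h import *
st([0,-110,75])"
```

```text
t: 2.1
tool_pos: [0.5799, -0.1398, 0.2084]
orientation: [-2.002, -2.398, -0.004]
force: [-0.1, -1.3, -1.0]
opening: 0.0396
t 2.1 box [  17.6 -109.6  208.4] yaw 1.75 want 1.737 z [-0.012  0.013 -1.   ] F [-0.1 -1.3 -1. ] open 0.04
tool delta mm [ -2.2 -16.4 133.5]
```

```bash
python3 -m pendant '[{"translation":[0,-4,10],"twist":[-0.005,-0.008,0.007],"grip":-0.14},{"translation":[0,-4,15],"twist":[-0.005,-0.007,0.006],"grip":-0.14},{"translation":[0,-4,18],"twist":[0,0,0],"grip":-0.14},{"translation":[0,-4,18],"twist":[0,0,0],"grip":-0.14},{"translation":[0,0,18],"twist":[0,0,0],"grip":-0.14},{"translation":[0,0,18],"twist":[0,0,0],"grip":-0.14},{"translation":[0,0,15],"twist":[0,0,0],"grip":-0.14},{"translation":[0,0,10],"twist":[0,0,0],"grip":-0.14},{"translation":[0,0,4],"twist":[0,0,0],"grip":-0.14},{"translation":[0,0,0],"twist":[0,0,0],"grip":-0.14}]'
python3 -c "
from h import *
st([0,-110,75])
snap('scene','s1')"
```

```text
t: 3.1
tool_pos: [0.5638, -0.1373, 0.0735]
orientation: [-2.02, -2.4, 0.001]
force: [-0.2, -0.8, 0.4]
opening: 0.0399
t 3.1 box [   2.2 -104.5   73.5] yaw 1.742 want 1.737 z [-0.004  0.003 -1.   ] F [-0.2 -0.8  0.4] open 0.04
tool delta mm [-5.4 -2.2 -1.5]
```

View pics/s1.png

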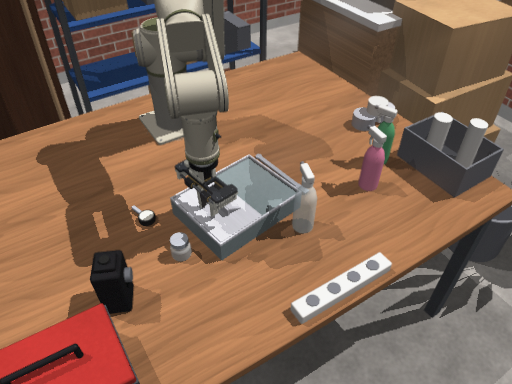

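The gripper is at about (205,190), with the fingertips just behind the step. Next I push along +y.

```bash
python3 -m pendant '[{"translation":[8,0,0],"twist":[0,0,0],"grip":-0.14},{"translation":[8,0,0],"twist":[0,0,0],"grip":-0.14},{"translation":[8,0,0],"twist":[0,0,0],"grip":-0.14},{"translation":[8,0,0],"twist":[0,0,0],"grip":-0.14},{"translation":[10,0,0],"twist":[0,0,0],"grip":-0.14},{"translation":[10,0,0],"twist":[0,0,0],"grip":-0.14},{"translation":[10,0,0],"twist":[0,0,0],"grip":-0.14},{"translation":[10,0,0],"twist":[0,0,0],"grip":-0.14},{"translation":[10,0,0],"twist":[0,0,0],"grip":-0.14},{"translation":[10,0,0],"twist":[0,0,0],"grip":-0.14}]'
python3 -c "
from h import *
st([0,68,75])"
```

```text
t: 4.15
tool_pos: [0.5493, -0.0401, 0.0777]
orientation: [2.022, 2.402, 0.002]
force: [0.3, -1.1, -0.8]
opening: 0.0397
t 4.15 box [ 4.  -6.2 77.7] yaw 1.742 want 1.737 z [ 0.002  0.    -1.   ] F [ 0.3 -1.1 -0.8] open 0.04
tool delta mm [74.2 -3.6  2.7]
```

```bash
python3 -m pendant '[{"translation":[9,-1,1],"twist":[0,0,0],"grip":-0.14},{"translation":[9,-1,1],"twist":[0,0,0],"grip":-0.14},{"translation":[9,0,0.5],"twist":[0,0,0],"grip":-0.14},{"translation":[9,0,0.5],"twist":[0,0,0],"grip":-0.14},{"translation":[9,0,0],"twist":[0,0,0],"grip":-0.14},{"translation":[8,0,0],"twist":[0,0,0],"grip":-0.14},{"translation":[7,0,0],"twist":[0,0,0],"grip":-0.14},{"translation":[5,0,0],"twist":[0,0,0],"grip":-0.14},{"translation":[4,0,0],"twist":[0,0,0],"grip":-0.14},{"translation":[2,0,0],"twist":[0,0,0],"grip":-0.14}]'
python3 -c "
from h import *
st([0,68,75])"
```

```text
t: 5.15
tool_pos: [0.5357, 0.0314, 0.0763]
orientation: [2.016, 2.395, -0.005]
force: [0.5, -14.9, 1.6]
opening: 0.0403
t 5.15 box [ 2.3 66.5 76.3] yaw 1.742 want 1.737 z [ 0.006 -0.009 -1.   ] F [  0.5 -14.9   1.6] open 0.04
tool delta mm [ 1.5 -2.3  1.2]
```

The end strip was reached (15 N). Back off, rise, shut the fingers and look.

```bash
python3 -m pendant '[{"translation":[-8,0,0],"twist":[0,0,0],"grip":-0.14},{"translation":[-5,0,-3],"twist":[0,0,0],"grip":-0.14},{"translation":[0,0,-12],"twist":[0,0,0],"grip":-0.14},{"translation":[0,0,-18],"twist":[0,0,0],"grip":-1},{"translation":[0,0,-18],"twist":[0,0,0],"grip":-1},{"translation":[0,0,-18],"twist":[0,0,0],"grip":-1},{"translation":[5,0,-18],"twist":[0,0,0],"grip":-1},{"translation":[10,0,-12],"twist":[0,0,0],"grip":-1},{"translation":[10,0,0],"twist":[0,0,0],"grip":-1},{"translation":[0,0,0],"twist":[0,0,0],"grip":-1}]'
python3 - <<'E'
from h import *
st([0,68,170])
im,d=snap("top","t2"); im2,d2=snap("scene","s2")
a=cv2.resize(im[150:250,230:340],None,fx=4,fy=4,interpolation=2)
b=cv2.resize(im2[150:260,160:310],None,fx=3,fy=4,interpolation=2) if 0 else cv2.resize(im2[150:250,160:260],None,fx=4,fy=4,interpolation=2)
cv2.imwrite("pics/c2.png",np.hstack([a,b[:400]])[...,::-1])
E
```

```text
t: 6.15
tool_pos: [0.5312, 0.0477, 0.1818]
orientation: [2.022, 2.399, -0.001]
force: [-0.5, -0.9, -0.4]
opening: 0.0008
t 6.15 box [  0.6  83.4 181.8] yaw 1.741 want 1.737 z [ 0.003 -0.003 -1.   ] F [-0.5 -0.9 -0.4] open 0.001
tool delta mm [-15.3  -0.7  11.8]
```

View pics/c2.png

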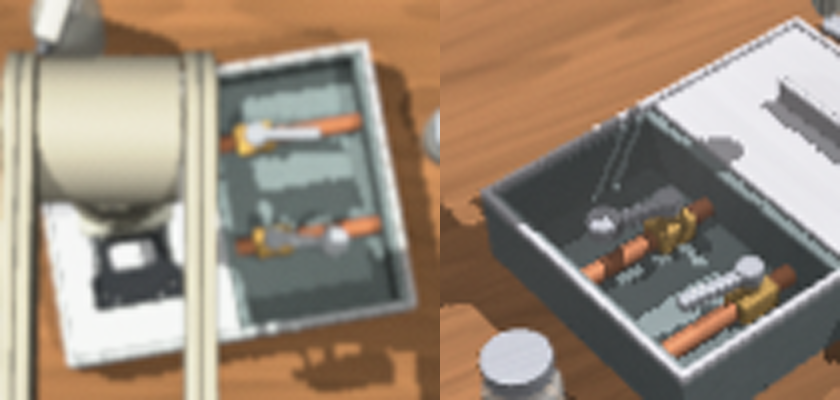

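The cover is aside. Left crop: the marked lever's disc is at (333,238) with its pivot near (275,238), so it is the x = -38 one. The plain lever runs (258,135) to (320,131). Casting these to box coordinates:

Run:
```python
from h import *
f=lambda x,y:[230+x/4-.4,150+y/4-.4]
g=lambda x,y:[160+(x-440)/4-.4,150+y/4-.4]
print("disc",B(ray("top",[f(333,238)],.052))*1000,B(ray("scene",[g(601,222)],.05))*1000)
print("plain end/pivot",(B(ray("top",[f(320,131),f(258,135)],.048))*1000).round(1),(B(ray("scene",[g(685,298),g(750,268)],.048))*1000).round(1))
k=B(cloud("top",np.load("pics/t2.npy")));s=(abs(k[...,0]+.05)<.06)&(k[...,1]<-.02)&(k[...,1]>-.14)&(k[...,2]>.04)&(k[...,2]<.06)
print(s.sum(),(k[s][k[s][:,1]<-.085].mean(0)*1000).round(1))
st([-5,-95,110])
```

```text
disc [[-47.77001721 -94.52434724  52.        ]] [[-50.3515444 -97.0019785  50.       ]]
plain end/pivot [[  49.7 -101.    48. ]
 [  55.5  -45.4   48. ]] [[ 48.9 -96.6  48. ]
 [ 56.9 -43.3  48. ]]
93 [-49.8 -95.7  50.7]
t 6.25 box [  0.4  82.4 181.2] yaw 1.741 want 1.737 z [ 0.002 -0.004 -1.   ] F [ 0.7 -0.4 -0.6] open 0.001
tool delta mm [-177.1   -6.2   71.9]
```

The disc is at box (-49.5, -95.7), θ≈0.22; the plain end is at about (50,-99). I'll go above the gap between the levers at (5,-95).

```bash
python3 -m pendant '[{"translation":[-12,0,0],"twist":[0,0,0],"grip":-1},{"translation":[-18,0,0],"twist":[0,0,0],"grip":-1},{"translation":[-20,0,5],"twist":[0,0,0],"grip":-1},{"translation":[-20,0,8],"twist":[0,0,0],"grip":-1},{"translation":[-20,0,8],"twist":[0,0,0],"grip":-1},{"translation":[-20,0,8],"twist":[0,0,0],"grip":-1},{"translation":[-20,0,8],"twist":[0,0,0],"grip":-1},{"translation":[-20,2,8],"twist":[0,0,0],"grip":-1},{"translation":[-17,2,8],"twist":[0,0,0],"grip":-1},{"translation":[-10,0,5],"twist":[0,0,0],"grip":-1}]'
python3 -c "
from h import *
st([5,-95,35])"
```

```text
t: 7.25
tool_pos: [0.5603, -0.1418, 0.1123]
orientation: [-2.022, -2.396, 0.016]
force: [-0.4, 0.4, -0.2]
opening: 0.0003
t 7.25 box [  -2.  -108.4  112.3] yaw 1.74 want 1.737 z [-0.012 -0.004 -1.   ] F [-0.4  0.4 -0.2] open 0.0
tool delta mm [13.5  8.  77.2]
```

```bash
python3 -m pendant '[{"translation":[5,3,0],"twist":[-0.006,0,0],"grip":-1},{"translation":[5,3,0],"twist":[-0.005,0,0],"grip":-1},{"translation":[3,2,8],"twist":[0,0,0],"grip":-1},{"translation":[0,0,12],"twist":[0,0,0],"grip":-1},{"translation":[0,0,13],"twist":[0,0,0],"grip":-1},{"translation":[0,0,13],"twist":[0,0,0],"grip":-1},{"translation":[0,0,12],"twist":[0,0,0],"grip":-1},{"translation":[0,0,10],"twist":[0,0,0],"grip":-1},{"translation":[0,0,6],"twist":[0,0,0],"grip":-1},{"translation":[0,0,1],"twist":[0,0,0],"grip":-1}]'
python3 -c "
from h import *
st([-35,-95,35])"
```

```text
t: 8.25
tool_pos: [0.5636, -0.1248, 0.0278]
orientation: [-2.022, -2.399, 0.004]
force: [-0.4, 0.5, 0.1]
opening: 0.0005
t 8.25 box [  4.  -92.2  27.8] yaw 1.741 want 1.737 z [-0.005  0.    -1.   ] F [-0.4  0.5  0.1] open 0.0
tool delta mm [ -2.7 -39.1  -7. ]
```

```bash
python3 -m pendant '[{"translation":[0,0,-4],"twist":[0,0,0],"grip":-1},{"translation":[0,0,-4],"twist":[0,0,0],"grip":-1},{"translation":[0,-5,0],"twist":[0,0,0],"grip":-1},{"translation":[-1,-5,0],"twist":[0,0,0],"grip":-1},{"translation":[-1,-5,0],"twist":[0,0,0],"grip":-1},{"translation":[0,-5,0],"twist":[0,0,0],"grip":-1},{"translation":[0,-5,0],"twist":[0,0,0],"grip":-1},{"translation":[0,-5,0],"twist":[0,0,0],"grip":-1},{"translation":[0,-5,0],"twist":[0,0,0],"grip":-1},{"translation":[0,-5,0],"twist":[0,0,0],"grip":-1}]'
python3 -c "
from h import *
st([-60,-85,36])"
```

```text
t: 9.25
tool_pos: [0.5242, -0.1345, 0.0395]
orientation: [2.025, 2.401, 0.002]
force: [3.4, 3.3, -1.3]
opening: 0.0004
t 9.25 box [-36.4 -95.2  39.5] yaw 1.74 want 1.737 z [ 0.002  0.    -1.   ] F [ 3.4  3.3 -1.3] open 0.0
tool delta mm [ 10.3 -23.6   3.4]
```

```bash
python3 -m pendant '[{"translation":[1,-4,1],"twist":[0,0,0],"grip":-1},{"translation":[1,-4,1],"twist":[0,0,0],"grip":-1},{"translation":[2,-4,1],"twist":[0,0,0],"grip":-1},{"translation":[2,-4,0],"twist":[0,0,0],"grip":-1},{"translation":[2,-4,0],"twist":[0,0,0],"grip":-1},{"translation":[2,-4,0],"twist":[0,0,0],"grip":-1},{"translation":[4,-4,0],"twist":[0,0,0],"grip":-1},{"translation":[4,-4,0],"twist":[0,0,0],"grip":-1},{"translation":[4,-4,0],"twist":[0,0,0],"grip":-1},{"translation":[4,-4,0],"twist":[0,0,0],"grip":-1}]'
python3 -c "
from h import *
st([-76,-62,37])"
```

```text
t: 10.25
tool_pos: [0.4794, -0.1154, 0.0375]
orientation: [2.021, 2.396, 0.005]
force: [0.9, -1.0, -0.3]
opening: 0.0006
t 10.25 box [-77.5 -68.9  37.5] yaw 1.74 want 1.737 z [ 0.008 -0.002 -1.   ] F [ 0.9 -1.  -0.3] open 0.001
tool delta mm [6.9 1.5 0.5]
```

```bash
python3 -m pendant '[{"translation":[2,0,0],"twist":[0,0,0],"grip":-1},{"translation":[2,0,0],"twist":[0,0,0],"grip":-1},{"translation":[2,0,0],"twist":[0,0,0],"grip":-1},{"translation":[2,0,0],"twist":[0,0,0],"grip":-1},{"translation":[2,0,0],"twist":[0,0,0],"grip":-1},{"translation":[2,0,0],"twist":[0,0,0],"grip":-1},{"translation":[2,0,0],"twist":[0,0,0],"grip":-1},{"translation":[2,0,0],"twist":[0,0,0],"grip":-1},{"translation":[2,0,0],"twist":[0,0,0],"grip":-1},{"translation":[2,0,0],"twist":[0,0,0],"grip":-1}]'
python3 -c "
from h import *
st([-76,-62,37])"
```

```text
t: 11.25
tool_pos: [0.4781, -0.1141, 0.038]
orientation: [2.0, 2.373, -0.028]
force: [5.3, -11.6, -4.8]
opening: 0.0002
t 11.25 box [-78.5 -67.5  38. ] yaw 1.741 want 1.737 z [ 0.018 -0.038 -0.999] F [  5.3 -11.6  -4.8] open 0.0
tool delta mm [5.5 2.5 0.8]
```

It stalled at about 12 N, consistent with the stop. Back off, rise, and check by camera.

```bash
python3 -m pendant '[{"translation":[-5,0,0],"twist":[0,0,0],"grip":-1},{"translation":[-7,0,0],"twist":[0,0,0],"grip":-1},{"translation":[-4,2,0],"twist":[0,0,0],"grip":-1},{"translation":[0,2,-10],"twist":[0,0,0],"grip":-1},{"translation":[0,0,-20],"twist":[0,0,0],"grip":-1},{"translation":[0,0,-25],"twist":[0,0,0],"grip":-1},{"translation":[0,0,-25],"twist":[0,0,0],"grip":-1},{"translation":[0,0,-25],"twist":[0,0,0],"grip":-1},{"translation":[0,0,-25],"twist":[0,0,0],"grip":-1},{"translation":[0,0,-15],"twist":[0,0,0],"grip":-1}]' && python3 -m pendant '[{"translation":[15,8,0],"twist":[0,0,0],"grip":-1},{"translation":[20,8,0],"twist":[0,0,0],"grip":-1},{"translation":[20,8,0],"twist":[0,0,0],"grip":-1},{"translation":[20,8,0],"twist":[0,0,0],"grip":-1},{"translation":[20,8,0],"twist":[0,0,0],"grip":-1},{"translation":[20,8,0],"twist":[0,0,0],"grip":-1},{"translation":[20,8,0],"twist":[0,0,0],"grip":-1},{"translation":[20,8,0],"twist":[0,0,0],"grip":-1},{"translation":[10,4,0],"twist":[0,0,0],"grip":-1},{"translation":[0,0,0],"twist":[0,0,0],"grip":-1}]'
python3 - <<'E'
from h import *
st()
im,d=snap("top","t3"); im2,d2=snap("scene","s3")
a=cv2.resize(im[150:250,230:340],None,fx=4,fy=4,interpolation=2)
b=cv2.resize(im2[150:250,160:260],None,fx=4,fy=4,interpolation=2)
cv2.imwrite("pics/c3.png",np.hstack([a,b])[...,::-1])
for n,dd in(("top",d),("scene",d2)):
    k=B(cloud(n,dd));s=(k[...,0]<-.045)&(k[...,0]>-.106)&(k[...,1]<-.02)&(k[...,1]>-.13)&(k[...,2]>.04)&(k[...,2]<.058)
    q=k[s]; print(n,len(q),(q.mean(0)*1000).round(1),"disc",(q[q[:,0]<-.077].mean(0)*1000).round(1))
    s=(abs(k[...,0])<.1)&(k[...,1]>-.02)&(k[...,1]<.14)&(k[...,2]>.084)&(k[...,2]<.094); print("step",s.sum(),k[s][:,:2].min(0) if s.any() else 0)
E
```

```text
t: 12.25
tool_pos: [0.4783, -0.122, 0.1877]
orientation: [2.01, 2.383, -0.033]
force: [-0.5, -0.1, -0.4]
opening: 0.0004
t: 13.25
tool_pos: [0.5212, 0.06, 0.1946]
orientation: [2.007, 2.376, -0.024]
force: [0.2, -1.4, -0.4]
opening: 0.0001
t 13.25 box [ -7.3  97.1 194.6] yaw 1.739 want 1.737 z [ 0.014 -0.032 -0.999] F [ 0.2 -1.4 -0.4] open 0.0
top 67 [-79.  -44.7  49. ] disc [-89.7 -44.9  50.4]
step 7 [-0.05012221  0.07676704]
scene 91 [-78.4 -46.6  50.6] disc [-88.4 -47.   51.9]
step 143 [-0.05012202  0.07436914]
```

View pics/c3.png

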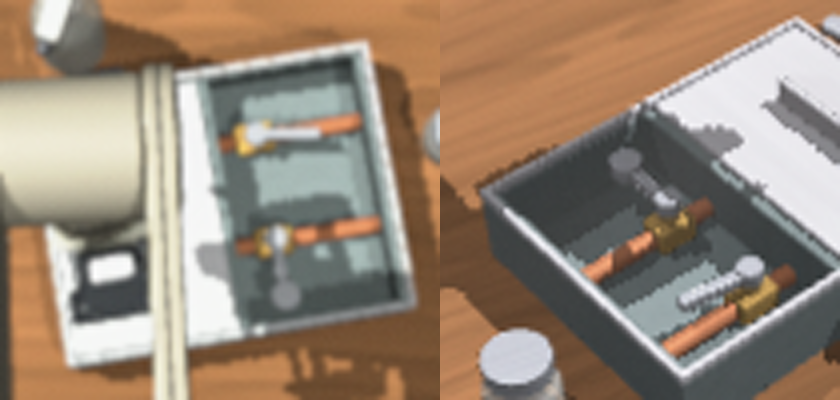

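The marked lever lies across its pipe, with the disc at (285,293) in the left crop and at box (-89.5,-45). The plain lever is unchanged, and the cover is aside with its step face at box y of about 75 mm.

```bash
python3 -c "
from h import *
robot.close_job()"
```

```text
the job is handed in; nothing more can be done
```

The cover is fully aside, the marked lever is shut, and the job was handed in at about 13.4 s of the 51 s allowed. No verdict was reported.

- **Cover:** I pushed it by its step until it met the end strip, at about 15 N. The last check put the step face at box y +74 to +77 mm, so it sits fully aside on the rim.
- **Marked lever:** This was the one at box x -38 mm, starting at about 0.22 rad. I pushed it clockwise with shut fingertips until it stalled at about 12 N. Its disc was then at box (-89.7, -44.9) mm in the top view and (-88.4, -47.0) mm in the scene view. That is about 1.57 and 1.53 rad, both past the 1.43 rad needed.
- **Everything else:** The plain lever looks unmoved in both views, judged by eye rather than measured again. I did not check the bystanders one by one, but the arm never came near them.
- **At hand-in:** The gripper was clear of everything at z 0.195 m, tilted about 2 degrees. The lever push left that tilt and I did not correct it. No check failed; the two views differed by about 2 mm.

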